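Fill the gaps in the row of chocolate loaves

TASK

The row of mini chocolate loaves on the china tray has two gaps: fill one with the stray chocolate loaf that stands crooked on the tray, and the other with the chocolate loaf from the baking sheet, so that all five stand upright in one neat row, square, side by side and evenly spaced. The loaves are delicate, so grip them lightly and set them down gently; leave the loaves already in the row, the other flavours and the sugar dredger where they are.

Things in the scene. Friction and masses are not known exactly. Their poses are not given: they have to be found in the camera images.
- fresh: Fresh mini chocolate loaf: dark brown, three hazelnuts in line on top, stiff straight-sided card case 34 mm high; 62 mm long (x), 40 wide (y), 44 high, about 90 g. Origin: centre of its underside, z up. On the sheet in a line of three flavours, any order, end to end, 6 mm apart (no room for a finger); long sides free. Delicate: hold with 20-30 N a finger; crushed above 100 N (both fingers added).
- stray: Stray chocolate loaf, same kind, as delicate; 62 mm long (x), 40 wide (y), 44 high, about 90 g. Origin: centre of its underside, z up. Stands alone and crooked on the tray, on the robot's side of the row, with finger room all round.
- row_left: Chocolate loaf at the left (+y) end of the row, same kind; 62 mm long (x), 40 wide (y), 44 high, about 90 g. Origin: centre of its underside, z up. Stays.
- row_mid: Chocolate loaf in the middle of the row, same kind; 62 mm long (x), 40 wide (y), 44 high, about 90 g. Origin: centre of its underside, z up. Stays. The row: five places along the tray's y, 46 mm between centres (6 mm free between neighbours, too little for a finger; ends free), each loaf's length along the tray's x. The two empty places are centred 46 mm to either side (+y, -y) of this loaf.
- row_right: Chocolate loaf at the right (-y) end of the row, same kind; 62 mm long (x), 40 wide (y), 44 high, about 90 g. Origin: centre of its underside, z up. Stays.
- tray: White china tray, 235 mm (x) by 275 mm (y), fixed on the glass shelf. Origin: centre of its underside; loaves stand on its upper face, 8 mm above the origin; a rim rises 3 mm more along the edges. A loaf let fall from more than 10 mm is spoilt.
- shelf: Low glass shelf on chrome tube frames, fixed, 280 mm (x) by 310 mm (y), top 60 mm above the counter. Origin: on the counter under its centre. A blank white price card, 43 mm high above the glass, stands in a clip at the middle of its far (+x) edge, 132 mm from the centre.
- sheet: Aluminium baking sheet, fixed on the counter, 170 mm (x) by 250 mm (y), rim 17 mm high. Origin: centre of its underside; loaves stand 4 mm above it, lined up along its y. Shelf and sheet swap sides (left, right) between starts; the marble counter (z = 0) between them is clear on the robot's side of the dredger.
- lemon: Lemon loaf, yellow with white icing, on the baking sheet, not wanted; 62 mm long (x), 40 wide (y), 44 high, about 90 g. Origin: centre of its underside, z up.
- pistachio: Pistachio loaf, green, on the baking sheet, not wanted; 62 mm long (x), 40 wide (y), 44 high, about 90 g. Origin: centre of its underside, z up.
- dredger: Steel sugar dredger, upright cylinder 64 mm across, 102 mm high, far out between shelf and sheet. Origin: centre of its underside.
There are look-alikes about, which are no part of the job. What is shaped like the row_right but red is not meant.

How it is judged:
By the outcome, as a careful person would: the job done as asked, in the order asked, and still so for the second after the job is handed in, with the robot touching nothing.
It also fails if it takes over 61 s, if anything falls off the work surface, if the arm or the gripper's body presses on something with over 40 N, if the wrist force passes 120 N, or if a joint passes its speed limit or range.

ROBOT

A 6-joint arm with a two-finger parallel gripper is mounted at the origin on the work surface. World frame = base frame: x ahead of the robot, y to its left, z up, the work surface at z = 0. Lengths are in m, angles in degrees, forces in N, time in s.
With the tool pointing down it reaches from about 0.425 to 0.95 m from the base axis. Payload 3.5 kg.
Tool frame: the origin (TCP) lies at the very end of the fingers, on their centre line; the grasp point (between the pads) lies 19 mm behind it; z points along the fingers, x is the direction in which the jaws open and shut, and the axes are right-handed (so a half turn about z gives the same grasp; the last joint's range is limited). The gripper opens to 85 mm and grips with 20 to 120 N. Pads are 22 mm wide; open, the fingers measure 114 mm over their backs; the gripper's body (76 mm by 85 mm) begins 54 mm behind the grasp point. The pads swing forward as they close: fully open they stand 13 mm farther back than shut.
Start: joints at [61.65, 16.404, 90.338, -0, 73.258, -8.594], TCP at [0.228, 0.635, 0.231] pointing down, gripper open.
Joint ranges: [-158.93, 158.93], [-51.34, 127.21], [12.03, 142.37], [-87.48, 267.48], [13.55, 161.25], [-162.69, 162.69]. Speed limits (degrees/s): [159.86, 159.86, 180, 180, 180, 180].

INTERFACE

Orientations are given as [roll, pitch, yaw] about the fixed x, y, z axes, in that order (R = Rz(yaw) Ry(pitch) Rx(roll)).
In Python, from rig import bot, capture gives the robot as it stands.
- The arm moves only by the tool servo_tool, never from a script. Its argument "deltas" is a list of rows, each a list of 7 numbers: the gripper's target within -1 to 1 (fully open at 1, half-way at 0, shut at -1), then the shift along the tool's x, y, z in m, then the turn, a rotation vector about the tool's x, y, z in rad. In form: [[gripper, dx, dy, dz, wx, wy, wz], ...]. A call has 1 to 12 rows; each row is the pose to reach, as a shift and turn from the pose commanded when the call began, along the tool's axes at that moment; what a row does not reach only later rows make up. A row lasts 1/10 s, in which the tool goes at most 50 mm and 8.59 degrees, less where a joint would pass 70% of its speed; a pose out of reach is approached as far as the arm can. A call with a gripper value outside its range is refused whole. The fingers move at their own pace and stop on an object; "force" is the grip in N (left out, the last holds). Time passes only in rows, so rows that repeat a pose let the fingers close. It gives the time, the measured TCP pose, the force and the opening at its end, in the units of the state.
- bot.get_state(): the state, without advancing time (a new reading comes with each control period).
- capture(name): name is "side" or "top"; returns a dict with "pixels" (480x640x3 uint8, blue, green, red), "fx", "fy", "cx", "cy" (pixels), "rvec" (rotation vector, rad) and "tvec" (3), from world to camera coordinates, as OpenCV has them. Camera axes: x right, y down, z forward; pixel columns grow to the right and rows downward; lengths in m; the calibration is good to about 2 mm. A picture is of the moment at which its call begins. There is no depth.
- bot.job_done(): hands the job in, once; it reports no verdict.
The state is a dict: "clock": time; "joint_pos": joint angles; "qd": joint speeds; "joint_efforts": joint torques, N m; "eef_pos": TCP position; "tcp_rot": TCP orientation; "ft_force": force on the tool from outside, world axes, zero at the start; "wrist_torque": the same for the moment, N m; "opening": opening from 0.0 (shut) to 1.0 (fully open).
Only numpy, scipy, OpenCV 4.12 (cv2) and the standard library are available. Lean on these libraries where they do the work, as an engineer would, in place of code of your own. Each camera call takes 0.05 s, during which the arm holds its last target.

## Working session

There is one attempt and no reset: what is moved stays moved. The work goes in short steps, Python scripts to look and compute and a tool call to move; the robot and the scene stay as the last step left them, time stands still between calls to the robot, and variables do not carry over. Pictures are saved under pics/ and viewed, and the job is handed in when it is done.

Besides the shell and the picture viewer there is one more tool, called after "Request:" by a JSON object that holds its "api" and its "payload". servo_tool: Moves the arm, as the interface text tells. Its arguments: {"type":"object","properties":{"deltas":{"type":"array","items":{"type":"array","items":{"type":"number"}}},"force":{"type":"number"}},"required":["deltas"]}

```bash
mkdir -p pics; ls
python3 - <<'E'
from rig import bot,capture
import cv2,numpy as np
for n in("side","top"):
    c=capture(n); cv2.imwrite(f"pics/{n}0.png",c["pixels"]); np.savez(f"{n}0.npz",**c)
    R=cv2.Rodrigues(np.array(c["rvec"]))[0]; print(n,c["fx"],c["cx"],c["cy"],(-R.T@np.array(c["tvec"]).ravel()).round(3),R.round(2).tolist())
s=bot.get_state();print(s)
E
```

```text
pics
side 467.69624673917787 319.700608858455 249.50699121460744 [ 0.004 -0.683  0.676] [[0.76, -0.65, 0.02], [-0.35, -0.44, -0.83], [0.54, 0.62, -0.56]]
top 561.6684084348316 319.3637205506471 249.38345454446736 [ 0.451 -0.043  1.425] [[-0.02, -1.0, 0.0], [-1.0, 0.02, -0.09], [0.09, -0.0, -1.0]]
{'clock': 0.1, 'joint_pos': array([ 6.16491405e+01,  1.64503277e+01,  9.04133894e+01,  1.50536171e-04,
        7.32582707e+01, -8.59600172e+00]), 'qd': array([-0.01218054, -0.19199548, -0.30544633, -0.01037275, -0.0331623 ,
        0.0551003 ]), 'joint_efforts': array([ 9.63163416e-05, -4.07295406e+01, -2.93699044e+01, -1.59912770e-04,
        3.43296058e-03, -1.00158439e-05]), 'eef_pos': array([0.2278566 , 0.63475793, 0.23007239]), 'tcp_rot': array([-1.79981624e+02,  1.20595846e-01,  7.02451181e+01]), 'ft_force': array([-0.02985787, -0.59498374, -0.79881294]), 'wrist_torque': array([-0.03553413,  0.00940532, -0.00034151]), 'opening': 0.9942479416355542}
```

View pics/side0.png

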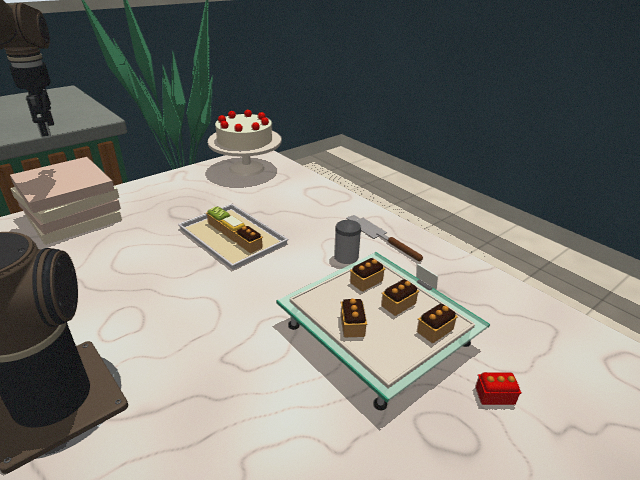

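View pics/top0.png

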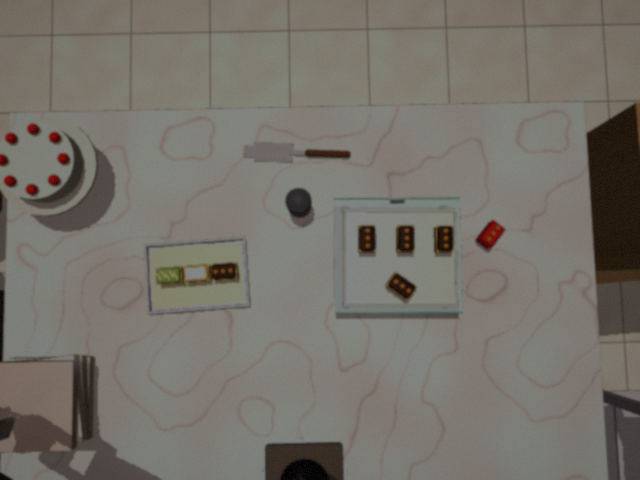

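Run:
```python
import cv2,numpy as np
a=np.load("top0.npz")["pixels"]; s=np.load("side0.npz")["pixels"]
b=cv2.resize(a[195:320,330:520],None,fx=4,fy=4,interpolation=2); cv2.imwrite("pics/t_tray.png",b)
c=np.hstack([cv2.resize(a[235:320,140:255],(460,340),interpolation=2),cv2.resize(s[195:275,175:295],(330,340),interpolation=2)]);cv2.imwrite("pics/t_sheet.png",c)
cv2.imwrite("pics/s_tray.png",cv2.resize(s[240:420,270:530],None,fx=3,fy=3,interpolation=2))
```

```text
(no output)
```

View pics/t_tray.png

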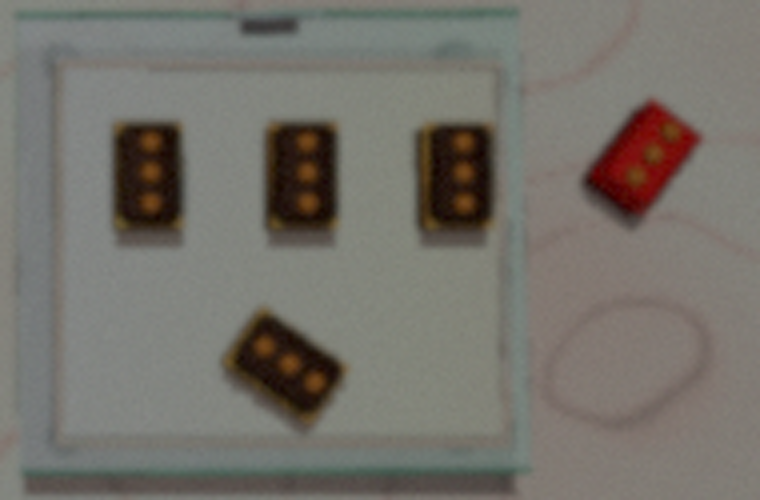

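View pics/t_sheet.png

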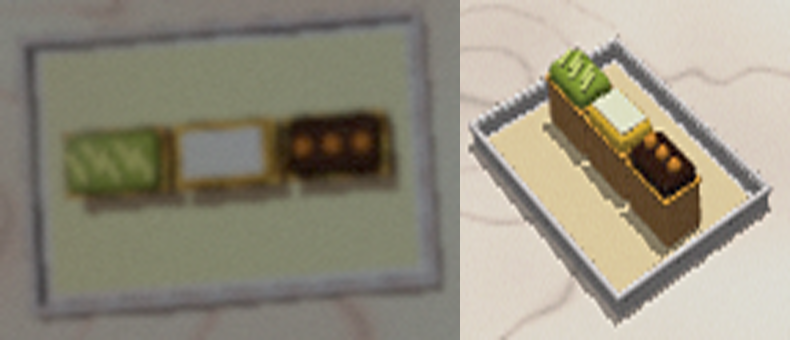

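View pics/s_tray.png

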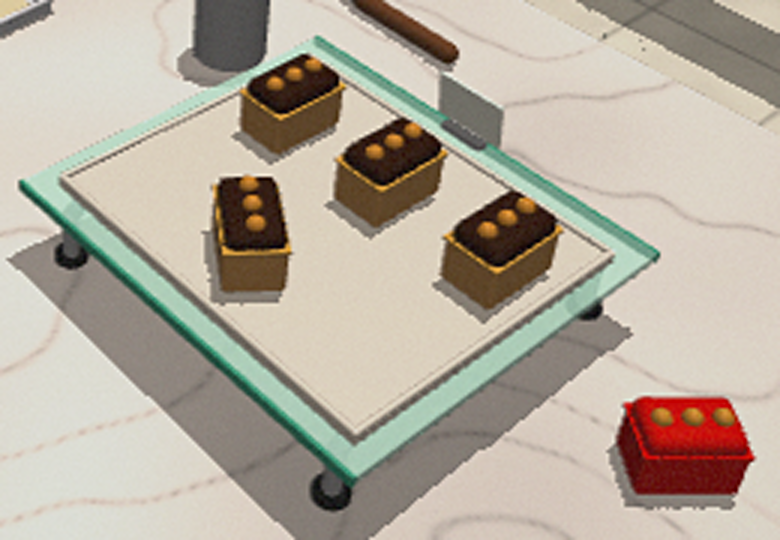

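```bash
cat > h.py <<'E'
import cv2,numpy as np
def cam(c):
    K=np.array([[c["fx"],0,c["cx"]],[0,c["fy"],c["cy"]],[0,0,1.]],float)
    R=cv2.Rodrigues(np.array(c["rvec"],float))[0]; t=np.array(c["tvec"],float).ravel()
    return K,R,t
def toplane(c,uv,z):
    K,R,t=cam(c); C=-R.T@t; d=R.T@np.linalg.inv(K)@np.array([uv[0],uv[1],1.]); return C+d*(z-C[2])/d[2]
def proj(c,p):
    K,R,t=cam(c); return cv2.projectPoints(np.array(p,float).reshape(-1,1,3),np.array(c["rvec"],float),t,K,None)[0].reshape(-1,2)
def tri(a,ua,b,ub):
    P=[]
    for c in(a,b):
        K,R,t=cam(c); P.append(K@np.c_[R,t])
    X=cv2.triangulatePoints(P[0],P[1],np.array(ua,float).reshape(2,1),np.array(ub,float).reshape(2,1)).ravel(); return X[:3]/X[3]
def choc(c,boxes,up=6):
    """per box: fresh list of (dark-hull rect, 3 nut centroids)"""
    out=[]
    for (u0,v0,u1,v1) in boxes:
        im=cv2.resize(c["pixels"][v0:v1,u0:u1],None,fx=up,fy=up,interpolation=cv2.INTER_CUBIC)
        b,g,r=[im[...,i].astype(int) for i in range(3)]
        dark=((r<75)&(r>b+5)&(r-g>3)).astype(np.uint8)
        dark=cv2.morphologyEx(dark,cv2.MORPH_OPEN,np.ones((5,5)))
        cs,_=cv2.findContours(dark,cv2.RETR_EXTERNAL,cv2.CHAIN_APPROX_NONE)
        k=max(cs,key=cv2.contourArea); hull=cv2.convexHull(k)
        m=np.zeros_like(dark); cv2.fillConvexPoly(m,hull,1); m=cv2.erode(m,np.ones((9,9)))
        nut=((m>0)&(r>78)&(r-b>40)).astype(np.uint8)
        n,l,st,ce=cv2.connectedComponentsWithStats(nut)
        idx=sorted(range(1,n),key=lambda i:-st[i,4])[:3]
        f=lambda p:((np.array(p)+.5)/up-.5+[u0,v0])
        rc=cv2.minAreaRect(hull)
        out.append((f(rc[0]),np.array(rc[1])/up,rc[2],np.array([f(ce[i]) for i in idx]),[int(st[i,4]) for i in idx]))
    return out
def nutfit(n):
    m=n.mean(0); d=np.linalg.svd(n-m)[2][0]; o=np.argsort((n-m)@d); return n[o]
E
python3 - <<'E'
from h import *
a=dict(np.load("top0.npz")); s=dict(np.load("side0.npz"))
names="left mid right stray fresh".split()
tb=[(352,220,381,258),(391,220,420,258),(429,220,459,258),(383,268,420,306),(208,260,242,282)]
sb=[(345,252,390,292),(377,274,424,316),(413,299,462,344),(336,290,372,340),(234,220,268,254)]
T=choc(a,tb);S=choc(s,sb)
for n,t,q in zip(names,T,S):
    zb=.068 if n!="fresh" else .004
    tn=t[3]; qn=q[3]
    # order by closest tri height
    tn=nutfit(tn);qn=nutfit(qn)
    if len(tn)<3 or len(qn)<3: print(n,"few",t[4],q[4]);continue
    w=toplane(a,tn[0],zb+.044); 
    if np.linalg.norm(proj(s,w)[0]-qn[0])>np.linalg.norm(proj(s,w)[0]-qn[2]): qn=qn[::-1]
    X=np.array([tri(a,u,s,v) for u,v in zip(tn,qn)])
    tp=np.array([toplane(a,u,zb+.044) for u in tn]); sp=np.array([toplane(s,u,zb+.044) for u in qn])
    yaw=lambda P:np.degrees(np.arctan2(*(P[2]-P[0])[1::-1]))%180
    print(n,t[4],q[4],"tri",(X.mean(0)*1e3).round(1),"z",(X[:,2]*1e3).round(0),"top",(tp.mean(0)*1e3).round(1)[:2],"side",(sp.mean(0)*1e3).round(1)[:2],"yaw",yaw(tp).round(1),yaw(sp).round(1),"mid",(tp[1]*1e3).round(1)[:2],"rect",(toplane(a,t[0],zb+.04)*1e3).round(1)[:2],t[1].round(1),round(t[2],1))
E
```

```text
left [514, 510, 499] [890, 877, 537] tri [ 589.7 -161.3  113.6] z [113. 114. 114.] top [ 589.3 -160.9] side [ 592.3 -160.4] yaw 178.6 177.5 mid [ 589.4 -160.8] rect [ 585.8 -159.7] [16.7 27.2] 0.0
mid [513, 502, 494] [1020, 999, 670] tri [ 587.7 -253.3  113.4] z [113. 114. 114.] top [ 587.3 -253. ] side [ 590.2 -252.8] yaw 178.8 178.0 mid [ 587.3 -253. ] rect [ 584.  -249.8] [27.2 17.5] 90.0
right [487, 486, 480] [1197, 1165, 822] tri [ 585.7 -345.3  113.1] z [112. 113. 113.] top [ 585.3 -345. ] side [ 587.7 -345.2] yaw 178.6 178.2 mid [ 585.3 -344.9] rect [ 581.7 -341. ] [26.8 18.8] 90.0
stray [546, 523, 516] [1196, 1095, 786] tri [ 475.5 -239.2  113.3] z [114. 114. 112.] top [ 475.  -238.9] side [ 477.6 -238.8] yaw 53.1 53.3 mid [ 475.1 -239. ] rect [ 472.9 -236.9] [25.9 17.8] 34.8
fresh [473, 465, 461] [592, 561, 270] tri [522.9 189.5  50.1] z [48. 51. 51.] top [522.  190.4] side [526.  191.3] yaw 93.6 95.9 mid [522.1 190.6] rect [519.6 189.6] [16.8 29.4] 86.1
```

Candidates (top view px): row_left (367,239), row_mid (405,238), row_right (444,239), stray (401,286, crooked, near side), fresh (223,270, right end of the sheet line), and the red look-alike (490,235), which is excluded. The crops confirm that the stray and fresh are dark brown with three nuts. Row spacing measures 92.0 mm between the standing loaves, tops are at the expected 45 mm, and tray yaw is about −1.3°.

```bash
cat > mv.py <<'E'
import numpy as np
def d(c,t):
    """c,t: x,y,z(m),yaw(deg) -> tool-frame delta, tool straight down"""
    a=np.radians(c[3]); dx,dy,dz=np.subtract(t[:3],c[:3])
    return np.round([np.cos(a)*dx+np.sin(a)*dy, np.sin(a)*dx-np.cos(a)*dy, -dz, 0,0,-np.radians(t[3]-c[3])],4).tolist()
E
python3 - <<'E'
from mv import d
c=[.228,.635,.231,70.25]
w=[.56,.2,.231,60]; print(d(c,w)); print(d(w,[.4755,-.2392,.2,53.2]))
E
```

```text
[-0.2972, 0.4595, -0.0, 0.0, 0.0, 0.1789]
[-0.4226, 0.1464, 0.031, 0.0, 0.0, 0.1187]
```

Request:
{"api": "servo_tool", "payload": {"deltas": [[1,-0.2972,0.4595,0,0,0,0.1789],[1,-0.2972,0.4595,0,0,0,0.1789],[1,-0.2972,0.4595,0,0,0,0.1789],[1,-0.2972,0.4595,0,0,0,0.1789],[1,-0.2972,0.4595,0,0,0,0.1789],[1,-0.2972,0.4595,0,0,0,0.1789],[1,-0.2972,0.4595,0,0,0,0.1789],[1,-0.2972,0.4595,0,0,0,0.1789],[1,-0.2972,0.4595,0,0,0,0.1789],[1,-0.2972,0.4595,0,0,0,0.1789],[1,-0.2972,0.4595,0,0,0,0.1789],[1,-0.2972,0.4595,0,0,0,0.1789]], "force": 25}}

```text
clock: 1.3
eef_pos: [0.5628, 0.1956, 0.2308]
tcp_rot: [179.9, 0.1, 59.6]
ft_force: [-0.3, 0.5, 0.7]
opening: 1.0
```

Request:
{"api": "servo_tool", "payload": {"deltas": [[1,-0.4226,0.1464,0.031,0,0,0.1187],[1,-0.4226,0.1464,0.031,0,0,0.1187],[1,-0.4226,0.1464,0.031,0,0,0.1187],[1,-0.4226,0.1464,0.031,0,0,0.1187],[1,-0.4226,0.1464,0.031,0,0,0.1187],[1,-0.4226,0.1464,0.031,0,0,0.1187],[1,-0.4226,0.1464,0.031,0,0,0.1187],[1,-0.4226,0.1464,0.031,0,0,0.1187],[1,-0.4226,0.1464,0.031,0,0,0.1187],[1,-0.4226,0.1464,0.031,0,0,0.1187],[1,-0.4226,0.1464,0.031,0,0,0.1187],[1,-0.4226,0.1464,0.031,0,0,0.1187]]}}

```text
clock: 2.5
eef_pos: [0.4756, -0.2375, 0.2]
tcp_rot: [-179.9, -0.0, 53.3]
ft_force: [-0.4, -0.2, -0.1]
opening: 0.999
```

Request:
{"api": "servo_tool", "payload": {"deltas": [[1,0,0,0.03,0,0,0],[1,0,0,0.06,0,0,0],[1,0,0,0.09,0,0,0],[1,0,0,0.11,0,0,0],[1,0,0,0.12,0,0,0],[1,0,0,0.125,0,0,0],[1,0,0,0.128,0,0,0],[1,0,0,0.129,0,0,0],[1,0,0,0.129,0,0,0]]}}

```text
clock: 3.4
eef_pos: [0.4762, -0.2393, 0.0723]
tcp_rot: [179.9, 0.0, 53.2]
ft_force: [0.2, -0.6, 0.2]
opening: 1.0
```

Run:
```python
from rig import bot,capture
import cv2,numpy as np
ims=[]
c=capture("side");s=c["pixels"];ims.append(cv2.resize(s[200:360,290:470],(450,400),interpolation=2))
c=capture("top");s=c["pixels"];ims.append(cv2.resize(s[220:340,350:455],(350,400),interpolation=2))
cv2.imwrite("pics/g1.png",np.hstack(ims));print(bot.get_state()["eef_pos"],bot.get_state()["tcp_rot"])
```

```text
[ 0.47605763 -0.23935134  0.07224352] [1.79903623e+02 1.34414737e-03 5.31871938e+01]
```

View pics/g1.png

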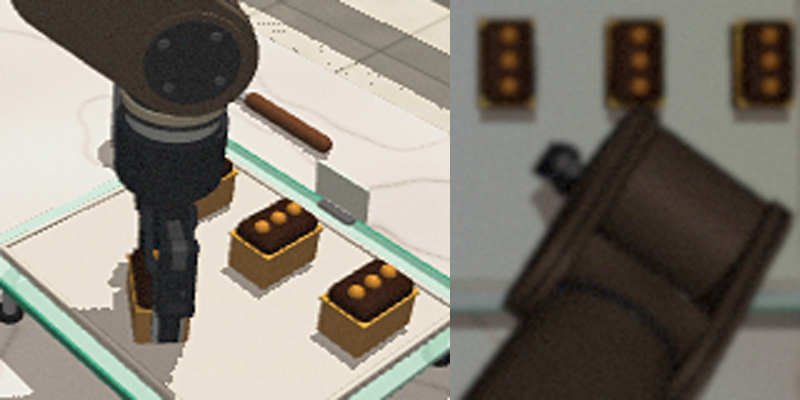

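The fingers straddle the stray (side crop, about 160,300) with the tips just above the tray. Closing lightly.

Request:
{"api": "servo_tool", "payload": {"deltas": [[0.4,0,0,0,0,0,0],[0.3,0,0,0,0,0,0],[0.2,0,0,0,0,0,0],[0,0,0,0,0,0,0],[-0.2,0,0,0,0,0,0],[-1,0,0,0,0,0,0],[-1,0,0,0,0,0,0],[-1,0,0,0,0,0,0],[-1,0,0,0,0,0,0]], "force": 25}}

```text
clock: 4.4
eef_pos: [0.4759, -0.2393, 0.0719]
tcp_rot: [179.9, 0.0, 53.2]
ft_force: [-0.4, -0.9, 5.2]
opening: 0.724
```

Run:
```python
from mv import d
c=[.4755,-.2392,.161,53.2]
print(d(c,[.5867,-.2993,.141,-1.3]),d(c,[.5867,-.2993,.141,-1.3]))
```

```text
[0.0185, 0.125, 0.02, 0.0, 0.0, 0.9512] [0.0185, 0.125, 0.02, 0.0, 0.0, 0.9512]
```

Request:
{"api": "servo_tool", "payload": {"deltas": [[-1,0,0,-0.003,0,0,0],[-1,0,0,-0.01,0,0,0],[-1,0,0,-0.025,0,0,0],[-1,0,0,-0.045,0,0,0],[-1,0,0,-0.065,0,0,0],[-1,0,0,-0.08,0,0,0],[-1,0,0,-0.09,0,0,0],[-1,0,0,-0.09,0,0,0]]}}

```text
clock: 5.2
eef_pos: [0.4764, -0.2395, 0.1634]
tcp_rot: [179.8, -0.0, 53.2]
ft_force: [-0.2, 0.4, -1.1]
opening: 0.719
```

Request:
{"api": "servo_tool", "payload": {"deltas": [[-1,0.001,0.006,0.001,0,0,0.05],[-1,0.003,0.02,0.003,0,0,0.15],[-1,0.005,0.036,0.006,0,0,0.27],[-1,0.008,0.053,0.008,0,0,0.4],[-1,0.0105,0.071,0.011,0,0,0.54],[-1,0.013,0.088,0.014,0,0,0.67],[-1,0.0155,0.105,0.017,0,0,0.8],[-1,0.0175,0.118,0.019,0,0,0.9],[-1,0.0185,0.125,0.02,0,0,0.9512],[-1,0.0185,0.125,0.02,0,0,0.9512],[-1,0.0185,0.125,0.02,0,0,0.9512]]}}

```text
clock: 6.3
eef_pos: [0.586, -0.2985, 0.14]
tcp_rot: [-179.9, 0.1, -1.2]
ft_force: [-0.5, 0.6, -0.8]
opening: 0.719
```

Run:
```python
from rig import bot,capture
import cv2,numpy as np
s=bot.get_state();print(s["eef_pos"],s["tcp_rot"],s["opening"])
c=capture("side");np.savez("side1.npz",**c);s=c["pixels"];a=cv2.resize(s[200:360,340:500],(400,400),interpolation=2)
c=capture("top");np.savez("top1.npz",**c);s=c["pixels"];b=cv2.resize(s[195:315,345:465],(400,400),interpolation=2)
cv2.imwrite("pics/h1.png",np.hstack([a,b]))
```

```text
[ 0.58602676 -0.29853691  0.14002998] [-1.79919714e+02  1.17391419e-01 -1.23843342e+00] 0.7193635784276262
```

View pics/h1.png

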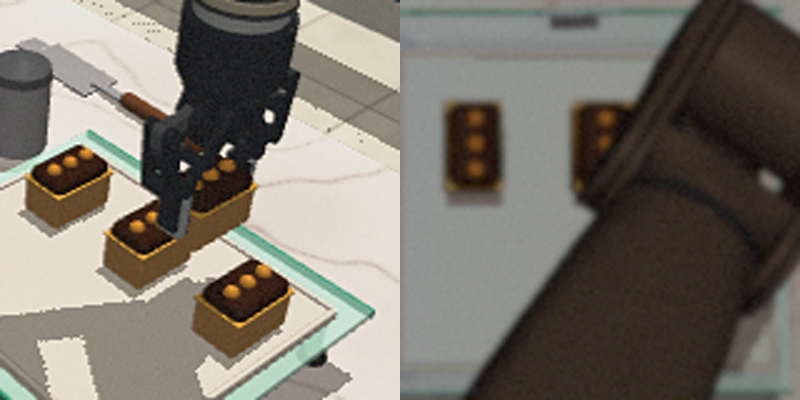

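Run:
```python
from h import *
s=dict(np.load("side1.npz"))
im=s["pixels"][255:300,410:450]; cv2.imwrite("pics/h1z.png",cv2.resize(im,None,fx=14,fy=13,interpolation=2))
for dx in(-15,0,15): print(dx,proj(s,[.5860+dx/1e3,-.2985,.1815]).round(1))
```

```text
-15 [[417.7 272.8]]
0 [[423.2 269.6]]
15 [[428.5 266.5]]
```

View pics/h1z.png

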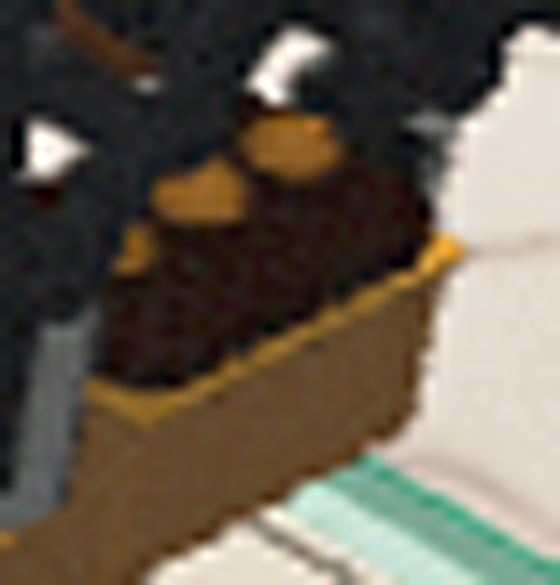

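Run:
```python
from h import *
s=dict(np.load("side0.npz")); s1=dict(np.load("side1.npz"))
sb=[(345,252,390,292),(377,274,424,316),(413,299,462,344)]
M=[]
for q in choc(s,sb):
    n=nutfit(q[3]); M.append(toplane(s,n[1],.1134)*1e3); print(n.round(1).tolist(),M[-1].round(1), [ (toplane(s,k,.1134)*1e3).round(1)[:2].tolist() for k in n])
print("gap R",(M[1]+M[2])/2,"gap L",(M[0]+M[1])/2)
q=choc(s1,[(414,258,446,286)])[0]; print(q[3],q[4]); 
for k in q[3]: print((toplane(s1,k,.1815)*1e3).round(1))
```

```text
[[373.6, 261.5], [367.8, 264.1], [361.4, 267.3]] [ 591.5 -161.4  113.4] [[607.4, -162.5], [591.5, -161.4], [573.5, -161.1]]
[[394.5, 290.1], [401.0, 286.5], [406.8, 283.4]] [ 589.3 -253.8  113.4] [[571.4, -253.3], [589.3, -253.8], [605.5, -254.5]]
[[432.2, 316.2], [438.7, 312.0], [444.6, 308.4]] [ 586.9 -346.   113.4] [[568.9, -345.6], [586.9, -346.0], [603.2, -346.7]]
gap R [ 588.07165104 -299.85335382  113.4       ] gap L [ 590.41758143 -207.59275599  113.4       ]
[[430.02234698 266.09830471]
 [424.46046721 269.61051213]
 [419.66203704 274.2345679 ]] [757, 742, 108]
[ 604.  -299.5  181.5]
[ 587.7 -300.   181.5]
[ 570.3 -303.5  181.5]
```

The held loaf's middle nut is at (424.5,269.6) in the side view, giving (587.7,−300.0). The gap centre from the same camera is (588.1,−299.9), so it is aligned. Lowering.

Request:
{"api": "servo_tool", "payload": {"deltas": [[-1,0,0,0.01,0,0,0],[-1,0,0,0.025,0,0,0],[-1,0,0,0.04,0,0,0],[-1,0,0,0.05,0,0,0],[-1,0,0,0.058,0,0,0],[-1,0,0,0.062,0,0,0],[-1,0,0,0.065,0,0,0],[-1,0,0,0.0665,0,0,0],[-1,0,0,0.0665,0,0,0]]}}

```text
clock: 7.3
eef_pos: [0.587, -0.2992, 0.0752]
tcp_rot: [180.0, -0.0, -1.3]
ft_force: [0.1, -0.7, -0.7]
opening: 0.719
```

Request:
{"api": "servo_tool", "payload": {"deltas": [[-1,0,0,0.001,0,0,0],[-1,0,0,0.002,0,0,0],[-1,0,0,0.003,0,0,0],[-1,0,0,0.003,0,0,0]]}}

```text
clock: 7.7
eef_pos: [0.5868, -0.2991, 0.072]
tcp_rot: [180.0, -0.0, -1.3]
ft_force: [0.5, 0.2, -0.3]
opening: 0.719
```

Request:
{"api": "servo_tool", "payload": {"deltas": [[-1,0,0,0.0005,0,0,0],[-1,0,0,0.001,0,0,0],[-1,0,0,0.001,0,0,0]]}}

```text
clock: 8.0
eef_pos: [0.5868, -0.2991, 0.0719]
tcp_rot: [180.0, 0.0, -1.3]
ft_force: [-3.1, 1.9, 5.6]
opening: 0.724
```

Request:
{"api": "servo_tool", "payload": {"deltas": [[0.5,0,0,0,0,0,0],[0.6,0,0,0,0,0,0],[0.8,0,0,0,0,0,0],[1,0,0,0,0,0,0],[1,0,0,0,0,0,0],[1,0,0,-0.01,0,0,0],[1,0,0,-0.04,0,0,0],[1,0,0,-0.08,0,0,0],[1,0,0,-0.12,0,0,0],[1,0,0,-0.13,0,0,0]]}}

```text
clock: 9.0
eef_pos: [0.5893, -0.3008, 0.2086]
tcp_rot: [179.6, -0.6, -1.3]
ft_force: [-0.6, -0.8, 1.3]
opening: 0.994
```

Run:
```python
from mv import d
c=[.5867,-.2993,.2005,-1.3]
print(d(c,[.54,-.05,.2005,2]),d([.54,-.05,.2005,2],[.5229,.1895,.17,4.3]))
from rig import bot,capture
from h import *
s=dict(capture("side"))
cv2.imwrite("pics/p1.png",cv2.resize(s["pixels"][235:370,310:490],None,fx=4,fy=4,interpolation=2))
for q in choc(s,[(345,252,390,292),(377,274,424,316),(395,287,442,330),(413,299,462,344)]):
    n=nutfit(q[3]); print([(toplane(s,k,.1134)*1e3).round(1)[:2].tolist() for k in n],q[4])
```

```text
[-0.0523, -0.2482, -0.0, 0.0, 0.0, -0.0576] [-0.0087, -0.24, 0.0305, 0.0, 0.0, -0.0401]
[[607.3, -162.7], [591.4, -161.5], [573.4, -161.2]] [940, 935, 563]
[[571.3, -253.4], [589.2, -253.8], [605.4, -254.6]] [1066, 1036, 695]
[[570.7, -298.4], [588.7, -298.5], [604.7, -299.7]] [1103, 1099, 753]
[[568.8, -345.6], [586.8, -346.0], [603.1, -346.7]] [1256, 1222, 851]
```

View pics/p1.png

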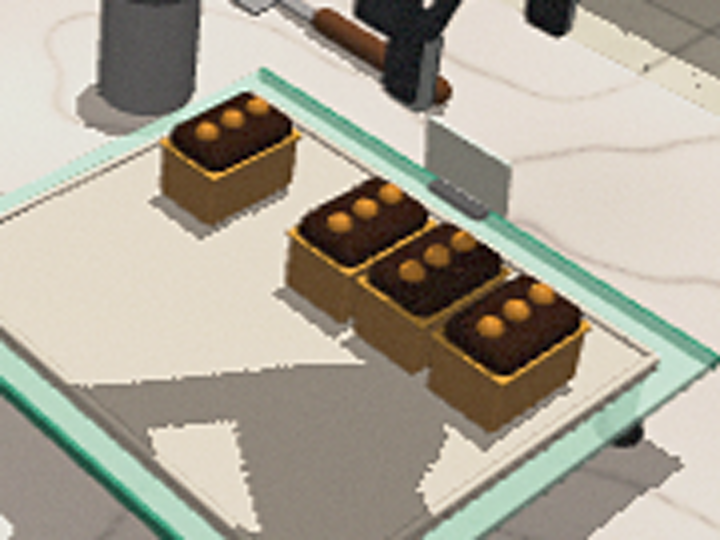

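Request:
{"api": "servo_tool", "payload": {"deltas": [[1,-0.0523,-0.2482,0,0,0,-0.0576],[1,-0.0523,-0.2482,0,0,0,-0.0576],[1,-0.0523,-0.2482,0,0,0,-0.0576],[1,-0.0523,-0.2482,0,0,0,-0.0576],[1,-0.0523,-0.2482,0,0,0,-0.0576],[1,-0.0523,-0.2482,0,0,0,-0.0576]]}}

```text
clock: 9.65
eef_pos: [0.5378, -0.0447, 0.199]
tcp_rot: [-179.9, 0.2, 2.3]
ft_force: [0.0, -0.3, -0.4]
opening: 0.999
```

Request:
{"api": "servo_tool", "payload": {"deltas": [[1,-0.0087,-0.24,0.0305,0,0,-0.03],[1,-0.0087,-0.24,0.0305,0,0,-0.03],[1,-0.0087,-0.24,0.0305,0,0,-0.03],[1,-0.0087,-0.24,0.0305,0,0,-0.03],[1,-0.0087,-0.24,0.0305,0,0,-0.03],[1,-0.0087,-0.24,0.0305,0,0,-0.03],[1,-0.0087,-0.24,0.0305,0,0,-0.03]]}}

```text
clock: 10.35
eef_pos: [0.5224, 0.1901, 0.169]
tcp_rot: [180.0, 0.1, 3.8]
ft_force: [-0.3, -0.8, 0.2]
opening: 1.001
```

Run:
```python
from rig import bot,capture
from h import *
st=bot.get_state();print(st["eef_pos"],st["tcp_rot"])
s=dict(capture("side")); a=dict(capture("top"))
cv2.imwrite("pics/f1.png",np.hstack([cv2.resize(s["pixels"][165:285,170:290],(400,400),interpolation=2),cv2.resize(a["pixels"][200:300,345:465],(400,333),interpolation=2)[:400].copy() if 0 else cv2.resize(a["pixels"][195:315,345:465],(400,400),interpolation=2)]))
S=choc(s,[(345,252,390,292),(377,274,424,316),(395,287,442,330),(413,299,462,344)])
T=choc(a,[(352,220,381,258),(391,220,420,258),(410,220,439,258),(429,220,459,258)])
for q,t in zip(S,T):
    n=nutfit(q[3]);m=nutfit(t[3]);n=n[np.argsort(n[:,1])];m=m[np.argsort(m[:,1])]
    X=np.array([tri(a,u,s,v) for u,v in zip(m,n)])*1e3
    tp=np.array([toplane(a,u,.1134) for u in m])*1e3
    print("tri",X.mean(0).round(1),"top",tp.mean(0).round(1),"yaw",np.degrees(np.arctan2(*(tp[0]-tp[2])[1::-1])).round(1))
```

```text
[0.52241851 0.19012503 0.16897409] [1.79951622e+02 1.28293807e-01 3.82412030e+00]
tri [ 589.7 -161.2  113.5] top [ 589.1 -160.7  113.4] yaw -1.7
tri [ 587.7 -253.3  113.4] top [ 587.1 -252.7  113.4] yaw -1.3
tri [ 582.  -303.9  119.8] top [ 583.1 -305.7  113.4] yaw -44.4
tri [ 585.5 -340.8  109.6] top [ 582.5 -337.1  113.4] yaw 38.0
```

View pics/f1.png

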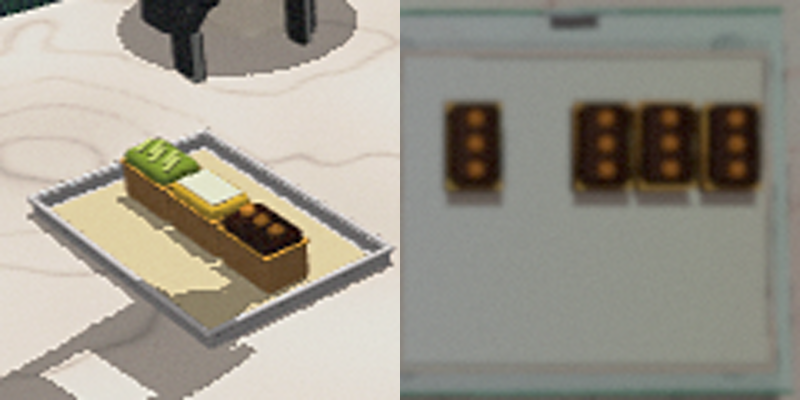

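Request:
{"api": "servo_tool", "payload": {"deltas": [[1,0,0,0.03,0,0,0],[1,0,0,0.07,0,0,0],[1,0,0,0.105,0,0,0],[1,0,0,0.13,0,0,0],[1,0,0,0.148,0,0,0],[1,0,0,0.157,0,0,0],[1,0,0,0.161,0,0,0],[1,0,0,0.163,0,0,0],[1,0,0,0.163,0,0,0]]}}

```text
clock: 11.35
eef_pos: [0.5239, 0.1897, 0.0082]
tcp_rot: [-180.0, -0.1, 3.7]
ft_force: [-1.0, -0.5, 0.2]
opening: 1.001
```

Run:
```python
from rig import bot,capture
from h import *
s=dict(capture("side")); a=dict(capture("top"))
cv2.imwrite("pics/f2.png",np.hstack([cv2.resize(s["pixels"][175:275,180:280],(500,500),interpolation=2),cv2.resize(a["pixels"][230:320,195:249],(300,500),interpolation=2)]))
T=choc(a,[(352,220,381,258),(392,220,418,258),(413,220,434,258),(433,220,457,258)])
for t in T:
    m=nutfit(t[3]);m=m[np.argsort(m[:,1])]
    tp=np.array([toplane(a,u,.1134) for u in m])*1e3
    print("top",tp.mean(0).round(1),"yaw",np.degrees(np.arctan2(*(tp[0]-tp[2])[1::-1])).round(1),t[4])
```

```text
top [ 589.2 -160.8  113.4] yaw -1.5 [644, 630, 618]
top [ 587.1 -252.7  113.4] yaw -1.4 [630, 625, 614]
top [ 586.7 -297.7  113.4] yaw -1.3 [630, 621, 596]
top [ 593.9 -337.3  113.4] yaw -1.5 [878, 635, 600]
```

View pics/f2.png

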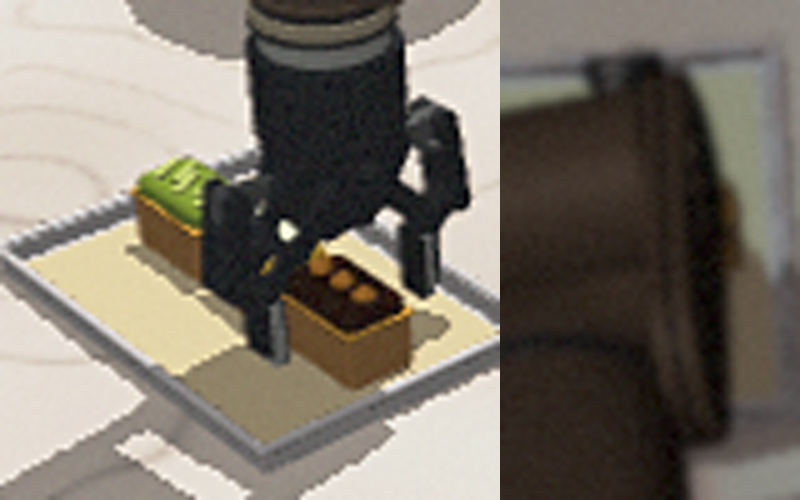

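Request:
{"api": "servo_tool", "payload": {"deltas": [[0.5,0,0,0,0,0,0],[0.2,0,0,0,0,0,0],[0,0,0,0,0,0,0],[-0.2,0,0,0,0,0,0],[-1,0,0,0,0,0,0],[-1,0,0,0,0,0,0],[-1,0,0,0,0,0,0],[-1,0,0,0,0,0,0],[-1,0,0,0,0,0,0]], "force": 25}}

```text
clock: 12.35
eef_pos: [0.5233, 0.19, 0.0077]
tcp_rot: [-180.0, -0.0, 3.7]
ft_force: [-0.2, 0.8, 3.8]
opening: 0.469
```

Run:
```python
from mv import d
import numpy as np
c=[.5229,.1895,.160,3.7]; m=[.506,-.009,.16,46.2]; t=[.49,-.2076,.15,88.7]
A=np.array(d(c,m));B=np.array(d(m,t));print(A,B)
for f in (.03,.1,.21,.34,.48,.62,.76,.9,1): print((A*f).round(4).tolist())
for f in (.14,.28,.42,.56,.69,.8,.89,.96,1): print((B*f).round(4).tolist())
```

```text
[-0.0297  0.197  -0.      0.      0.     -0.7418] [-0.1544  0.1259  0.01    0.      0.     -0.7418]
[-0.0009, 0.0059, -0.0, 0.0, 0.0, -0.0223]
[-0.003, 0.0197, -0.0, 0.0, 0.0, -0.0742]
[-0.0062, 0.0414, -0.0, 0.0, 0.0, -0.1558]
[-0.0101, 0.067, -0.0, 0.0, 0.0, -0.2522]
[-0.0143, 0.0946, -0.0, 0.0, 0.0, -0.3561]
[-0.0184, 0.1221, -0.0, 0.0, 0.0, -0.4599]
[-0.0226, 0.1497, -0.0, 0.0, 0.0, -0.5638]
[-0.0267, 0.1773, -0.0, 0.0, 0.0, -0.6676]
[-0.0297, 0.197, -0.0, 0.0, 0.0, -0.7418]
[-0.0216, 0.0176, 0.0014, 0.0, 0.0, -0.1039]
[-0.0432, 0.0353, 0.0028, 0.0, 0.0, -0.2077]
[-0.0648, 0.0529, 0.0042, 0.0, 0.0, -0.3116]
[-0.0865, 0.0705, 0.0056, 0.0, 0.0, -0.4154]
[-0.1065, 0.0869, 0.0069, 0.0, 0.0, -0.5118]
[-0.1235, 0.1007, 0.008, 0.0, 0.0, -0.5934]
[-0.1374, 0.1121, 0.0089, 0.0, 0.0, -0.6602]
[-0.1482, 0.1209, 0.0096, 0.0, 0.0, -0.7121]
[-0.1544, 0.1259, 0.01, 0.0, 0.0, -0.7418]
```

Request:
{"api": "servo_tool", "payload": {"deltas": [[-1,0,0,-0.003,0,0,0],[-1,0,0,-0.01,0,0,0],[-1,0,0,-0.025,0,0,0],[-1,0,0,-0.05,0,0,0],[-1,0,0,-0.08,0,0,0],[-1,0,0,-0.11,0,0,0],[-1,0,0,-0.135,0,0,0],[-1,0,0,-0.15,0,0,0],[-1,0,0,-0.153,0,0,0]]}}

```text
clock: 13.25
eef_pos: [0.5244, 0.1901, 0.1633]
tcp_rot: [-180.0, -0.3, 3.7]
ft_force: [0.2, -0.3, 0.0]
opening: 0.462
```

Request:
{"api": "servo_tool", "payload": {"deltas": [[-1,-0.0009,0.0059,0,0,0,-0.022],[-1,-0.003,0.0197,0,0,0,-0.074],[-1,-0.0062,0.0414,0,0,0,-0.156],[-1,-0.0101,0.067,0,0,0,-0.252],[-1,-0.0143,0.0946,0,0,0,-0.356],[-1,-0.0184,0.1221,0,0,0,-0.46],[-1,-0.0226,0.1497,0,0,0,-0.564],[-1,-0.0267,0.1773,0,0,0,-0.668],[-1,-0.0297,0.197,0,0,0,-0.7418]]}}

```text
clock: 14.15
eef_pos: [0.5049, -0.01, 0.1588]
tcp_rot: [-179.9, 0.1, 46.4]
ft_force: [0.4, 0.3, -0.9]
opening: 0.462
```

Request:
{"api": "servo_tool", "payload": {"deltas": [[-1,-0.0216,0.0176,0.0014,0,0,-0.104],[-1,-0.0432,0.0353,0.0028,0,0,-0.208],[-1,-0.0648,0.0529,0.0042,0,0,-0.312],[-1,-0.0865,0.0705,0.0056,0,0,-0.415],[-1,-0.1065,0.0869,0.0069,0,0,-0.512],[-1,-0.1235,0.1007,0.008,0,0,-0.593],[-1,-0.1374,0.1121,0.0089,0,0,-0.66],[-1,-0.1482,0.1209,0.0096,0,0,-0.712],[-1,-0.1544,0.1259,0.01,0,0,-0.7418],[-1,-0.1544,0.1259,0.01,0,0,-0.7418]]}}

```text
clock: 15.15
eef_pos: [0.4892, -0.2077, 0.1488]
tcp_rot: [-179.9, -0.1, 88.6]
ft_force: [0.1, 0.4, -1.1]
opening: 0.466
```

Run:
```python
from rig import bot,capture
from h import *
st=bot.get_state();print(st["eef_pos"],st["tcp_rot"],st["opening"])
s=dict(capture("side"))
cv2.imwrite("pics/f3.png",cv2.resize(s["pixels"][185:345,280:480],None,fx=3.5,fy=3.5,interpolation=2))
```

```text
[ 0.48922797 -0.20765777  0.14875078] [-1.79854511e+02 -8.08375740e-02  8.86186780e+01] 0.46617547486054306
```

View pics/f3.png

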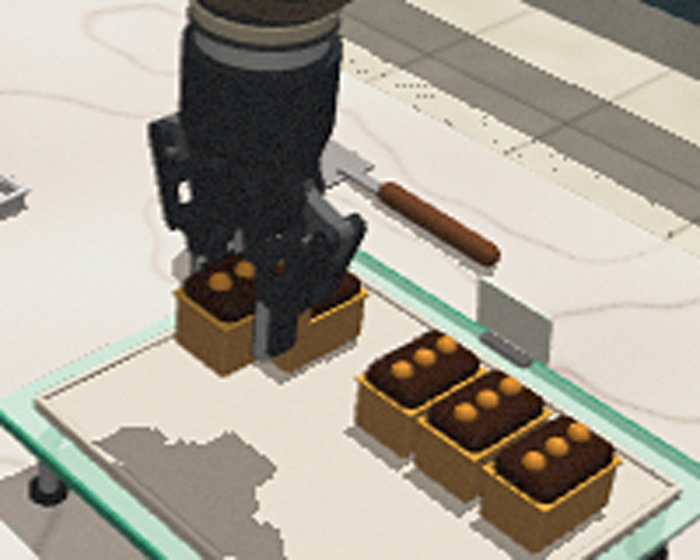

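Request:
{"api": "servo_tool", "payload": {"deltas": [[-1,0,0,0.01,0,0,0],[-1,0,0,0.025,0,0,0],[-1,0,0,0.042,0,0,0],[-1,0,0,0.055,0,0,0],[-1,0,0,0.064,0,0,0],[-1,0,0,0.07,0,0,0],[-1,0,0,0.074,0,0,0],[-1,0,0,0.0755,0,0,0],[-1,0,0,0.077,0,0,0],[-1,0,0,0.078,0,0,0],[-1,0,0,0.078,0,0,0]]}}

```text
clock: 16.3
eef_pos: [0.4904, -0.2074, 0.0726]
tcp_rot: [180.0, 0.0, 88.7]
ft_force: [0.2, -1.0, -0.1]
opening: 0.465
```

Request:
{"api": "servo_tool", "payload": {"deltas": [[-1,0,0,0.0005,0,0,0],[-1,0,0,0.001,0,0,0],[-1,0,0,0.0015,0,0,0],[-1,0,0,0.0015,0,0,0]]}}

```text
clock: 16.7
eef_pos: [0.4904, -0.2074, 0.0717]
tcp_rot: [180.0, 0.0, 88.7]
ft_force: [-2.6, 0.4, 4.8]
opening: 0.467
```

Request:
{"api": "servo_tool", "payload": {"deltas": [[0.05,0,0,0,0,0,0],[0.2,0,0,0,0,0,0],[0.5,0,0,0,0,0,0],[1,0,0,0,0,0,0],[1,0,0,0,0,0,0],[1,0,0,-0.01,0,0,0],[1,0,0,-0.03,0,0,0],[1,0,0,-0.055,0,0,0],[1,0,0,-0.07,0,0,0]]}}

```text
clock: 17.6
eef_pos: [0.4912, -0.2078, 0.1436]
tcp_rot: [179.8, 0.1, 88.7]
ft_force: [-0.3, -0.6, -0.3]
opening: 1.002
```

Request:
{"api": "servo_tool", "payload": {"deltas": [[1,0,0,0,0,0,0.13],[1,0,0,0,0,0,0.27],[1,0,0,0,0,0,0.41],[1,0,0,0,0,0,0.55],[1,0,0,0,0,0,0.69],[1,0,0,0,0,0,0.83],[1,0,0,0,0,0,0.97],[1,0,0,0,0,0,1.11],[1,0,0,0,0,0,1.25],[1,0,0,0,0,0,1.39],[1,0,0,0,0,0,1.51],[1,0,0,0,0,0,1.5708]]}}

```text
clock: 18.8
eef_pos: [0.4903, -0.2073, 0.1413]
tcp_rot: [180.0, -0.0, -1.5]
ft_force: [-0.3, -0.1, -0.7]
opening: 1.003
```

Run:
```python
from rig import bot,capture
from h import *
st=bot.get_state();print(st["eef_pos"],st["tcp_rot"],st["opening"])
s=dict(capture("side"))
cv2.imwrite("pics/f4.png",cv2.resize(s["pixels"][185:345,280:480],None,fx=3.5,fy=3.5,interpolation=2))
```

```text
[ 0.49026269 -0.20726746  0.14126672] [ 1.79986833e+02 -1.98159343e-02 -1.49063258e+00] 1.0027754395226278
```

View pics/f4.png

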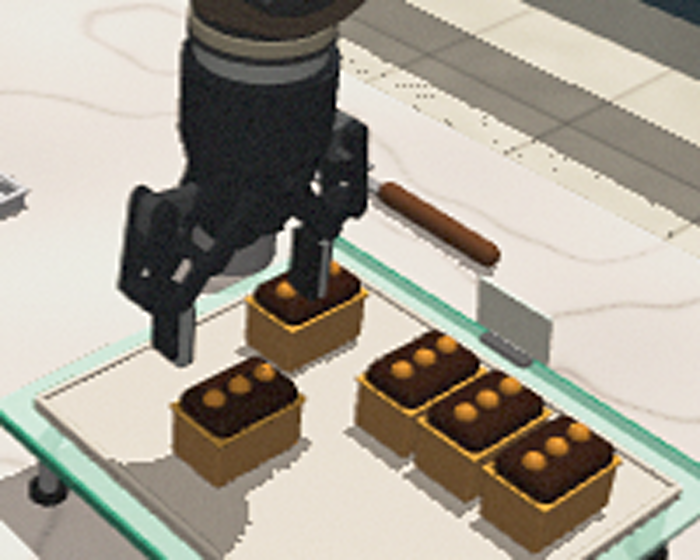

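Run:
```python
from rig import bot,capture
from h import *
s=dict(capture("side"))
for q in choc(s,[(328,284,368,325),(377,274,424,316),(395,287,442,330),(413,299,462,344)]):
    n=nutfit(q[3]); n=n[np.argsort(n[:,1])]; P=np.array([toplane(s,k,.1134)*1e3 for k in n]); print(P[1].round(1),P[:,:2].mean(0).round(1),np.degrees(np.arctan2(*(P[0]-P[2])[1::-1])).round(1),q[4])
```

```text
[ 493.1 -207.   113.4] [ 492.8 -207.1] -1.8 [974, 963, 846]
[ 589.2 -253.8  113.4] [ 588.6 -254. ] -1.9 [1103, 1090, 706]
[ 588.5 -298.9  113.4] [ 588.  -299.2] -2.3 [1197, 1177, 788]
[ 586.8 -346.1  113.4] [ 586.2 -346.1] -1.9 [1294, 1242, 877]
```

Request:
{"api": "servo_tool", "payload": {"deltas": [[1,0.001,0,0.015,0,0,0],[1,0.001,0,0.035,0,0,0],[1,0.001,0,0.052,0,0,0],[1,0.001,0,0.062,0,0,0],[1,0.001,0,0.067,0,0,0],[1,0.001,0,0.0695,0,0,0],[1,0.001,0,0.0695,0,0,0]]}}

```text
clock: 19.6
eef_pos: [0.4914, -0.2074, 0.0714]
tcp_rot: [180.0, -0.0, -1.3]
ft_force: [0.3, 0.8, 0.2]
opening: 1.003
```

Request:
{"api": "servo_tool", "payload": {"deltas": [[0.6,0,0,0,0,0,0],[0.5,0,0,0,0,0,0],[0.4,0,0,0,0,0,0],[0.2,0,0,0,0,0,0],[0,0,0,0,0,0,0],[-1,0,0,0,0,0,0],[-1,0,0,0,0,0,0],[-1,0,0,0,0,0,0],[-1,0,0,0,0,0,0]], "force": 25}}

```text
clock: 20.5
eef_pos: [0.4919, -0.2076, 0.0722]
tcp_rot: [180.0, -0.1, -1.3]
ft_force: [-0.7, -0.7, 5.2]
opening: 0.723
```

Request:
{"api": "servo_tool", "payload": {"deltas": [[-1,0,0,-0.003,0,0,0],[-1,0,0,-0.01,0,0,0],[-1,0,0,-0.025,0,0,0],[-1,0,0,-0.045,0,0,0],[-1,0,0,-0.06,0,0,0],[-1,0,0,-0.068,0,0,0],[-1,0,0,-0.07,0,0,0]]}}

```text
clock: 21.2
eef_pos: [0.4919, -0.2077, 0.143]
tcp_rot: [179.9, -0.1, -1.3]
ft_force: [0.5, -1.0, -0.5]
opening: 0.716
```

Request:
{"api": "servo_tool", "payload": {"deltas": [[-1,0.005,0,0,0,0,0],[-1,0.017,-0.0003,0,0,0,0],[-1,0.035,-0.0006,0,0,0,0],[-1,0.055,-0.001,0,0,0,0],[-1,0.073,-0.0014,0,0,0,0],[-1,0.088,-0.0016,0,0,0,0],[-1,0.0955,-0.0018,0,0,0,0],[-1,0.0975,-0.0018,0,0,0,0],[-1,0.0975,-0.0018,0,0,0,0],[-1,0.0975,-0.0018,0,0,0,0]]}}

```text
clock: 22.2
eef_pos: [0.5882, -0.2075, 0.1409]
tcp_rot: [-180.0, 0.1, -1.3]
ft_force: [-0.1, 0.7, -1.4]
opening: 0.722
```

Run:
```python
from rig import bot,capture
from h import *
st=bot.get_state();p=st["eef_pos"];print(p,st["tcp_rot"],st["opening"])
s=dict(capture("side"))
z=.1134+p[2]-.0719
print(proj(s,[p[0]+.0018,p[1]+.0004,z]))
cv2.imwrite("pics/f5.png",cv2.resize(s["pixels"][205:315,320:460],None,fx=5,fy=5,interpolation=2))
q=choc(s,[(345,236,385,268)])[0]; print(q[3],q[4],[(toplane(s,k,z)*1e3).round(1) for k in q[3]])
```

```text
[ 0.58821209 -0.20749345  0.14091518] [-1.79978442e+02  5.44797017e-02 -1.28808280e+00] 0.7220087190685379
[[387.01130654 246.10022165]]
[[382.27367942 250.32285974]] [183] [array([ 572.4, -211.3,  182.4])]
```

View pics/f5.png

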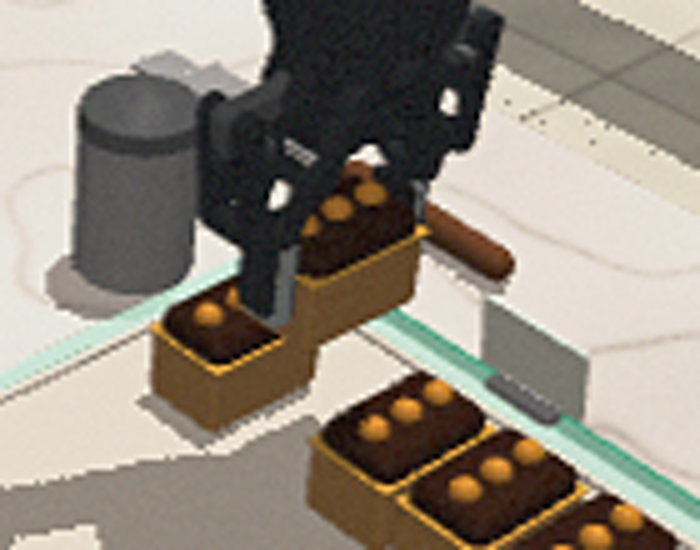

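Request:
{"api": "servo_tool", "payload": {"deltas": [[-1,0,0,0.01,0,0,0],[-1,0,0,0.025,0,0,0],[-1,0,0,0.04,0,0,0],[-1,0,0,0.05,0,0,0],[-1,0,0,0.058,0,0,0],[-1,0,0,0.062,0,0,0],[-1,0,0,0.065,0,0,0],[-1,0,0,0.067,0,0,0],[-1,0,0,0.068,0,0,0],[-1,0,0,0.068,0,0,0]]}}

```text
clock: 23.25
eef_pos: [0.589, -0.2077, 0.0737]
tcp_rot: [180.0, -0.0, -1.3]
ft_force: [0.3, 0.2, -0.5]
opening: 0.72
```

Request:
{"api": "servo_tool", "payload": {"deltas": [[-1,0,0,0.0005,0,0,0],[-1,0,0,0.001,0,0,0],[-1,0,0,0.0015,0,0,0],[-1,0,0,0.0015,0,0,0]]}}

```text
clock: 23.65
eef_pos: [0.5889, -0.2077, 0.0723]
tcp_rot: [180.0, -0.0, -1.3]
ft_force: [-0.4, 0.2, 1.6]
opening: 0.722
```

Request:
{"api": "servo_tool", "payload": {"deltas": [[-1,0,0,0.0004,0,0,0],[-1,0,0,0.0004,0,0,0],[0.5,0,0,0.0004,0,0,0],[0.6,0,0,0.0004,0,0,0],[0.8,0,0,0,0,0,0],[1,0,0,0,0,0,0],[1,0,0,0,0,0,0],[1,0,0,-0.01,0,0,0],[1,0,0,-0.04,0,0,0],[1,0,0,-0.08,0,0,0],[1,0,0,-0.12,0,0,0],[1,0,0,-0.13,0,0,0]]}}

```text
clock: 24.85
eef_pos: [0.5915, -0.209, 0.2092]
tcp_rot: [179.7, -0.6, -1.3]
ft_force: [1.0, 1.0, 0.3]
opening: 1.0
```

Request:
{"api": "servo_tool", "payload": {"deltas": [[1,-0.05,-0.1,0,0,0,0],[1,-0.07,-0.17,0,0,0,0],[1,-0.08,-0.21,0,0,0,0],[1,-0.08,-0.21,0,0,0,0],[1,-0.08,-0.21,0,0,0,0],[1,-0.08,-0.21,0,0,0,0]]}}

```text
clock: 25.45
eef_pos: [0.5121, 0.007, 0.2016]
tcp_rot: [-180.0, 0.0, -1.0]
ft_force: [-0.9, -0.4, -0.5]
opening: 0.999
```

```bash
cat > row.py <<'E'
from rig import bot,capture
from h import *
st=bot.get_state();print(st["eef_pos"],st["clock"])
s=dict(capture("side")); a=dict(capture("top")); np.savez("topL.npz",**a); np.savez("sideL.npz",**s)
tb=[(356,222,378,256),(376,222,397,256),(395,222,416,256),(414,222,436,256),(433,222,457,256)]
sb=[(345,252,390,290),(363,263,405,303),(381,276,422,316),(400,288,442,330),(417,299,462,344)]
for nm,c,bx in(("side",s,sb),("top",a,tb)):
    prev=None
    for q in choc(c,bx):
        n=nutfit(q[3]); n=n[np.argsort(n[:,1])]; P=np.array([toplane(c,k,.1134)*1e3 for k in n]); print(nm,P[1].round(1)[:2],P[:,:2].mean(0).round(1),np.degrees(np.arctan2(*(P[0]-P[2])[1::-1])).round(1),q[4])
cv2.imwrite("pics/row.png",np.hstack([cv2.resize(s["pixels"][240:360,340:480],(466,400),interpolation=2),cv2.resize(a["pixels"][200:314,350:460],(334,346),interpolation=2) if 0 else cv2.resize(a["pixels"][200:320,350:450+0],(334,400),interpolation=2)]))
E
python3 row.py
```

```text
[0.51205334 0.00695509 0.20155137] 25.45
side [ 591.6 -161.4] [ 590.8 -161.7] -2.6 [930, 926, 554]
side [ 591.  -207.2] [ 590.3 -207.4] -2.6 [1015, 969, 620]
side [ 589.2 -253.8] [ 588.6 -253.9] -1.9 [1059, 1050, 687]
side [ 588.5 -298.8] [ 588.  -299.1] -2.3 [1156, 1116, 766]
side [ 586.8 -346. ] [ 586.3 -346.1] -1.7 [1243, 1214, 849]
top [ 589.2 -160.6] [ 589.2 -160.8] -1.5 [636, 620, 608]
top [ 588.6 -206.2] [ 588.7 -206.2] -1.6 [645, 634, 610]
top [ 587.1 -252.7] [ 587.1 -252.7] -1.3 [642, 632, 618]
top [ 586.7 -297.7] [ 586.7 -297.7] -1.2 [635, 612, 612]
top [ 593.2 -322.2] [ 593.8 -337.3] -1.5 [894, 621, 618]
```

View pics/row.png

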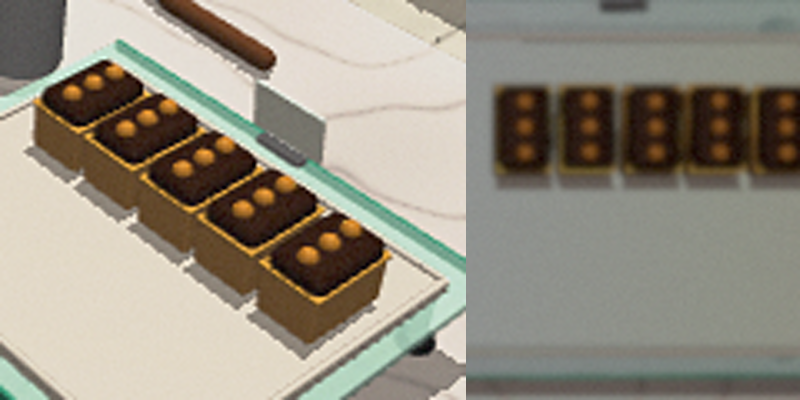

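```bash
python3 -c "
from rig import bot
print(bot.job_done())"
```

```text
the job is handed in; nothing more can be done
None
```

I filled both gaps, so all five chocolate loaves now stand upright in one row, and I handed the job in at about 25.5 s of the 61 s allowed.

- **Stray:** I gripped it by its ends at 25 N and set it in the right (−y) gap.
- **Fresh loaf:** I lifted it by its long sides, set it down briefly on the free front of the tray, re-gripped it by its ends and set it in the left (+y) gap.

Last checks with the gripper open and well clear of everything:

- **Spacing:** in both camera views the stray stands about 1.0 mm and the fresh loaf about 0.5 mm off their ideal centres, both towards the middle loaf. The free gap either side of the stray is therefore about 5 and 7 mm, not an even 6. I left it, as the error was small.
- **Line and squareness:** along the tray's x both are within about 0.8 mm of the row line. Their yaw is within about 1° of their neighbours.
- **Other objects:** in both views row_left and row_mid are where they were at the start, as is row_right in the side view. I made no contact with the lemon or pistachio loaf or the dredger, but did not re-measure them.
- **Forces:** the wrist readings at contact stayed around 5 N.

One check failed: the last top-view reading for row_right (y −322/−337) is wrong, because the detection box took in part of the neighbouring loaf. The side view and the picture show row_right in its original place.

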